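# Dock the slide box at the label reader

### The job

Push the long slide box along the bench into the corner of the fence, so that one long side lies flat against the aluminium rail and its end is right up against the white label reader. Only push it with the fingers: do not pick it up or tip it, leave everything else standing where it is, and finish clear of it.

Things in the scene. Friction and masses are not known exactly. Their poses are not given: they have to be found in the camera images.
- long_box: The long slide storage box: closed flat box of grey plastic, white card on the lid, pale end labels, 140 mm long (its y axis), 85 mm wide (x axis), 35 mm high, 0.25 to 0.5 kg, loose on the bench, sides plain and upright. Origin: centre of its underside, z up. Its two ends are alike, so half a turn makes no difference.
- fence: Rigid fixed fence. Origin: inside corner at bench level. Aluminium rail, 20 mm high, 14 thick, runs 360 mm along -y; its near face is the plane x = 0. White label reader with dark top, 45 mm high, 50 wide, reaches 100 mm along -x at the rail's left end; its face is the plane y = 0. The box goes at x < 0, y < 0: its origin is home at x = -0.0425, y = -0.070.
- short_box: Short slide storage box, same make and colours as the long one (grey plastic, white card on the lid) but square: 85 x 85 mm, 35 mm high. Origin: centre of its underside, z up. Bystander; it stands in one of the same two places as the long box, either way about.
- oil: Small amber immersion-oil bottle, 26 mm diameter, 65 mm high, between the two slide boxes. Origin: centre of its underside. Bystander.
- stain_jar: Open glass staining jar, 52 mm diameter, 75 mm high, to the robot's right. Origin: centre of its underside. Bystander.
- canister: Clear lens canister with black cap, 40 mm diameter, 50 mm high, beyond the rail. Origin: centre of its underside. Bystander.
- beaker: Glass beaker, 70 mm diameter, 95 mm high, beyond the corner. Origin: centre of its underside. Bystander.
- objective: Steel microscope objective standing upright, 26 mm diameter, 45 mm high, on the robot's left. Origin: centre of its underside. Bystander.
- dish: Pale shallow dish, 90 mm diameter, 16 mm high, at the near right. Origin: centre of its underside. Bystander.
Things that resemble listed ones, but are neither listed nor needed, are in the scene too. Leave any red look-alike of the long_box alone.

How it is judged:
By the outcome, as a careful person would: the job done as asked, in the order asked, and still so for the second after the job is handed in, with the robot touching nothing.
It also fails if it takes over 70 s, if anything falls off the work surface, if the arm or the gripper's body presses on something with over 40 N, if the wrist force passes 120 N, or if a joint passes its speed limit or range.

### The arm

A 6-joint arm with a two-finger parallel gripper is mounted at the origin on the work surface. World frame = base frame: x ahead of the robot, y to its left, z up, the work surface at z = 0. Lengths are in m, angles in degrees, forces in N, time in s.
With the tool pointing down it reaches from about 0.4 to 0.825 m from the base axis. Payload 7 kg.
Tool frame: the origin (TCP) lies on the centre line of the jaws, within the pads' length; the fingertips stand 19 mm ahead of it and the grasp point (between the pads) is the TCP (r.tips_ahead is the distance from the TCP to the fingertips, in m); z points along the fingers, y is the line along which they close (so a half turn about z gives the same grasp; the last joint's range is limited). The gripper opens to 88 mm and grips with 3 to 60 N. Pads are 19 mm wide; open, the fingers measure 130 mm over their backs; the gripper's body (78 mm by 193 mm) begins 47 mm behind the grasp point.
Start: joints at [-58.837, 20.546, 0.682, 0, -70.136, -16.507], TCP at [0.171, -0.653, 0.246] pointing down, gripper open.
Joint ranges: [-176.03, 176.03], [-82.01, 121.73], [-58.28, 71.71], [-173.87, 95.51], [-174.79, -0.11], [-173.66, 173.66]. Speed limits (degrees/s): [136.94, 136.94, 172.46, 180, 180, 180].

### API

Orientations are given as [roll, pitch, yaw] about the fixed x, y, z axes, in that order (R = Rz(yaw) Ry(pitch) Rx(roll)).
In Python, from plant import r, viewer, close_job gives the robot as it stands. The module is installed in compiled form; this text tells all that it offers.
- The arm moves only by the tool arm_command, never from a script. Its arguments are lists of equal length, an entry for each row: "travel": the shift along the world's x, y, z scaled (see below), a list of three; "delta_rot": the turn, a rotation vector about the world's x, y, z scaled (see below), a list of three. In form: {"travel": [[dx, dy, dz], ...], "delta_rot": [[rx, ry, rz], ...]}. A call has 1 to 20 rows; each row is the pose to reach, as a shift and turn from the pose commanded when the call began; what a row does not reach only later rows make up. The controller multiplies each number of a shift by 0.5 m and each number of a turn by 90 degrees. A row lasts 1/8 s, in which the tool goes at most 62.5 mm and 10.7 degrees, less where a joint would pass 70% of its speed; a pose out of reach is approached as far as the arm can. A call with a number of a shift or a turn outside -1 to 1 is refused whole. A call with a gripper value outside its range is refused whole. "grip" is the opening, from 0 (shut) to 1 (fully open), set as the call begins (left out, the last holds). The fingers move at their own pace and stop on an object; "newtons" is the grip in N (left out, the last holds). Time passes only in rows, so rows that repeat a pose let the fingers close. It gives the time, the measured TCP pose, the force, the opening and the grip force at its end, in the units of the state.
- r.get_state(): the state, without advancing time (a new reading comes with each control period).
- viewer.capture(name): name is "scene" or "top" or "wrist"; returns a dict with "img" (420x560x3 uint8, red, green, blue), "camera_matrix" (3x3 intrinsics, pixels), "R" (3x3) and "t" (3): a world point X has camera coordinates R X + t; the wrist camera has in their place "mount" (4x4, takes a point from camera to tool coordinates, whose origin is the TCP and whose axes are the flange's). Camera axes: x right, y down, z forward; pixel columns grow to the right and rows downward; lengths in m; the calibration is good to about 2 mm. A picture is of the moment at which its call begins: read the wrist's pose just before it. There is no depth.
- close_job(): hands the job in; it is judged then, once.
The state is a dict: "time_s": time; "joints": joint angles; "qd": joint speeds; "joint_torque": joint torques, N m; "tcp_pos": TCP position; "eef_rot": TCP orientation; "contact_force": force on the tool from outside, world axes, zero at the start; "moment": the same for the moment, N m; "gripper_width": finger opening in m; "gripper_force": force on a finger pad.
Only numpy, scipy, OpenCV 4.12 (cv2) and the standard library are available. Lean on these libraries where they do the work, as an engineer would, in place of code of your own. Each camera call takes 0.05 s, during which the arm holds its last target. There are 200 camera calls.

## Working session

There is one attempt and no reset: what is moved stays moved. The work goes in short steps, Python scripts to look and compute and a tool call to move; the robot and the scene stay as the last step left them, time stands still between calls to the robot, and variables do not carry over. Pictures are saved under pics/ and viewed, at most 10 in all, crops included, and the job is handed in when it is done.

Besides the shell and the picture viewer there is one more tool, called after ">>>" as name(argument=value, ...), one argument or row to a line, values as JSON. arm_command: Moves the arm, as the interface text tells. Shifts and turns lie within -1 to 1; 1 stands for 0.5 m of shift or 90 degrees of turn. Its arguments: {"type":"object","properties":{"travel":{"type":"array"},"delta_rot":{"type":"array"},"grip":{"type":"number"},"newtons":{"type":"number"}},"required":["travel","delta_rot"]}

```bash
mkdir -p pics
cat > h.py <<'E'
import numpy as np, cv2, pickle
from plant import r, viewer, close_job
def cap(n,f):
    c=viewer.capture(n); cv2.imwrite('pics/'+f+'.png',c['img'][:,:,::-1]); pickle.dump(c,open('pics/'+f+'.pkl','wb')); return c
def load(f): return pickle.load(open('pics/'+f+'.pkl','rb'))
def toplane(c,uv,z):
    K,R,t=map(np.array,(c['camera_matrix'],c['R'],c['t'])); C=-R.T@t
    d=(R.T@np.linalg.inv(K)@np.c_[np.array(uv,float),np.ones(len(uv))].T).T
    return C+d*((z-C[2])/d[:,2])[:,None]
def proj(c,X):
    p=np.array(X,float)@np.array(c['R']).T+np.array(c['t']); p=p@np.array(c['camera_matrix']).T; return p[:,:2]/p[:,2:]
def tri(c1,p1,c2,p2):
    P=[np.array(c['camera_matrix'])@np.c_[c['R'],c['t']] for c in (c1,c2)]
    X=cv2.triangulatePoints(P[0],P[1],np.array(p1,float).T,np.array(p2,float).T); return (X[:3]/X[3]).T
E
python3 - <<'E'
from h import *
a=cap('scene','s0');b=cap('top','t0')
print(r.get_state())
for c in(a,b):print(-np.array(c['R']).T@c['t'],c['camera_matrix'][0])
E
```

```text
{'time_s': 0.1, 'joints': array([-5.88374225e+01,  2.05879037e+01,  6.39520433e-01, -1.69031633e-02,
       -7.01341074e+01, -1.65059559e+01]), 'qd': array([-0.05992115, -0.12290291,  0.19010379,  0.01438271, -0.01432955,
        0.03969445]), 'joint_torque': array([-1.98026522e-03, -5.84163058e+01,  2.93750721e+01,  7.01541245e+00,
        1.01615384e-02, -8.98678900e-05]), 'tcp_pos': array([ 0.17065841, -0.6526646 ,  0.24471628]), 'eef_rot': array([ 1.79916394e+02, -8.20286633e-03, -1.65349128e+02]), 'contact_force': array([-0.84204261, -0.34352113, -0.1826823 ]), 'moment': array([ 0.02404736, -0.02308884,  0.09099732]), 'gripper_force': 0.0, 'gripper_width': 0.08799362386096597}
[1.27406733 0.14990988 0.96399522] [439.21679207   0.         286.30018655]
[0.40211044 0.01092118 1.52938366] [534.74851083   0.         277.12277464]
```

View pics/t0.png

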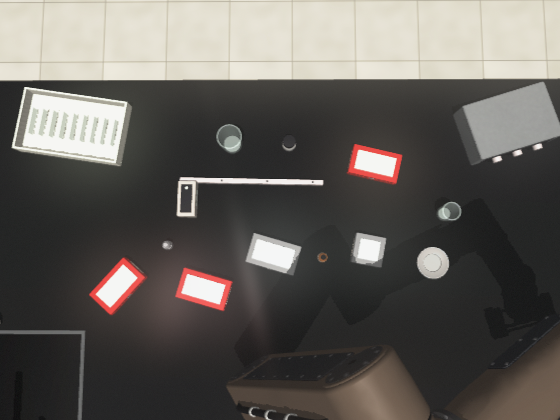

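View pics/s0.png

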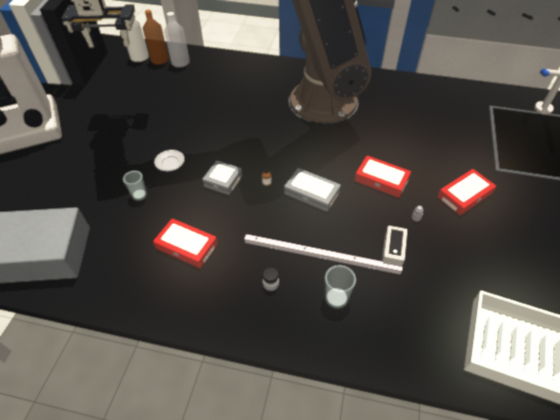

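The top view shows the grey long box at (273,254), the square grey box at (369,249), and red look-alikes at (375,163), (204,289) and (117,286). The rail runs from (180,181) to (323,183), with the reader at (187,198) and the oil at (322,257). The grey oblong at (273,254) fits long_box because it is grey, has a white card and is about 1.6:1. I'll check it in enlarged crops.

Run:
```python
from h import *
a=cv2.imread('pics/t0.png')[165:285,165:325]; cv2.imwrite('pics/t0c.png',cv2.resize(a,None,fx=5,fy=5,interpolation=cv2.INTER_CUBIC))
a=cv2.imread('pics/s0.png')[160:280,240:430]; cv2.imwrite('pics/s0c.png',cv2.resize(a,None,fx=4,fy=4,interpolation=cv2.INTER_CUBIC))
```

```text
(no output)
```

View pics/t0c.png

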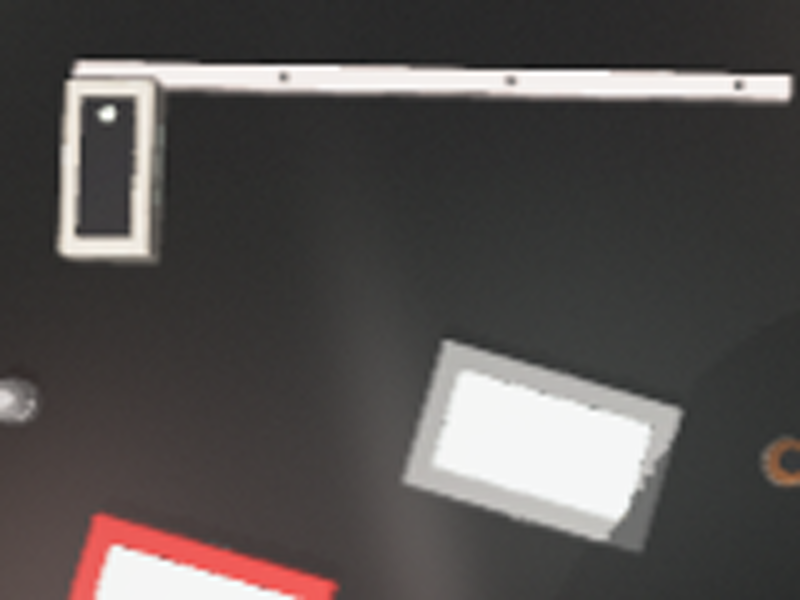

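View pics/s0c.png

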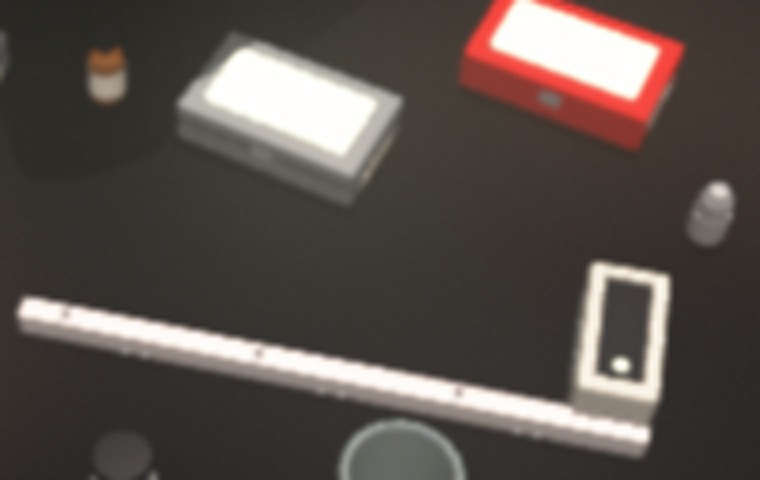

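Run:
```python
from h import *
a,b=load('s0'),load('t0')
T=lambda p:np.array([165,165])+(np.array(p)+.5)/5-.5
S=lambda p:np.array([240,160])+(np.array(p)+.5)/4-.5
bt=T([(445,340),(683,408),(642,550),(403,483)]); bs=S([(348,170),(180,105),(232,35),(403,100)])
X=tri(b,bt,a,bs);print('box tri',X.round(4).tolist())
P=toplane(b,bt,.035);print('box top',P.round(4).tolist(),'scene',toplane(a,bs,.035).round(4).tolist())
print('centre',P.mean(0),'len',np.linalg.norm(P-np.roll(P,-1,0),axis=1))
e=P[0]-P[1];print('long axis yaw from y',np.degrees(np.arctan2(-e[0],e[1])))
rt=T([(66,78),(157,79),(152,258),(59,254)]);rs=S([(653,390),(573,378),(592,262),(670,275)])
print('reader tri',tri(b,rt,a,rs).round(4).tolist());print(toplane(b,rt,.045).round(4).tolist())
q=toplane(b,T([(165,91),(792,102),(792,75),(75,60)]),.02);print('rail',q.round(4).tolist())
print(toplane(a,S([(22,297),(20,318),(648,428)]),.02).round(4))
print('ang',np.degrees(np.arctan2(-(q[0]-q[1])[0],(q[0]-q[1])[1])))
for n,p,z in(('oil',(322,257),.065),('obj',(167,244.5),.045),('short',(369,249),.035),('red',(204,289),.035),('dish',(433,263),.016),('beaker',(230,138),.09),('can',(289,143),.05)):print(n,toplane(b,[p],z).round(3))
```

```text
box tri [[0.4923, 0.0922, 0.041], [0.4544, -0.038, 0.0355], [0.376, -0.0155, 0.0331], [0.4129, 0.1172, 0.0331]]
box top [[0.4924, 0.094, 0.035], [0.4546, -0.039, 0.035], [0.3761, -0.0159, 0.035], [0.4129, 0.1169, 0.035]] scene [[0.4876, 0.0897, 0.035], [0.4537, -0.0368, 0.035], [0.3777, -0.0146, 0.035], [0.4146, 0.1175, 0.035]]
centre [0.43399657 0.03898357 0.035     ] len [0.13821512 0.08178819 0.13779019 0.08278924]
long axis yaw from y -15.910970710417846
reader tri [[0.6378, 0.3042, 0.0551], [0.6377, 0.2546, 0.0519], [0.5378, 0.2584, 0.043], [0.5398, 0.3093, 0.0461]]
[[0.6394, 0.3077, 0.045], [0.6387, 0.2564, 0.045], [0.5376, 0.2574, 0.045], [0.5399, 0.3095, 0.045]]
rail [[0.6358, 0.2558, 0.02], [0.6291, -0.1023, 0.02], [0.6447, -0.1025, 0.02], [0.6538, 0.3078, 0.02]]
[[ 0.6303 -0.1045  0.02  ]
 [ 0.647  -0.1011  0.02  ]
 [ 0.6429  0.3063  0.02  ]]
ang -1.0696085297672155
oil [[ 0.424 -0.094  0.065]]
obj [[0.459 0.334 0.045]]
short [[ 0.447 -0.227  0.035]]
red [[0.336 0.23  0.035]]
dish [[ 0.408 -0.409  0.016]]
beaker [[0.749 0.157 0.09 ]]
can [[ 0.744 -0.005  0.05 ]]
```

>>> arm_command(
  travel=[
    [0.1, 0.1, 0],
    [0.2, 0.22, 0],
    [0.3, 0.34, 0],
    [0.4, 0.48, -0.04],
    [0.458, 0.606, -0.09],
    [0.458, 0.606, -0.09],
    [0.458, 0.606, -0.09],
  ],
  delta_rot=[
    [0, 0, 0.1],
    [0, 0, 0.2],
    [0, 0, 0.3],
    [0, 0, 0.4],
    [0, 0, 0.5],
    [0, 0, 0.6],
    [0, 0, 0.66],
  ],
  grip=0.3,
)

```text
time_s: 0.98
tcp_pos: [0.4005, -0.3469, 0.1994]
eef_rot: [179.9, 0.0, -105.5]
contact_force: [-0.7, -0.3, -0.1]
gripper_width: 0.0273
gripper_force: 0.0
```

>>> arm_command(
  travel=[
    [0.005, 0.12, 0],
    [0.01, 0.24, 0],
    [0.015, 0.36, 0],
    [0.018, 0.48, -0.05],
    [0.018, 0.598, -0.1],
    [0.018, 0.598, -0.1],
    [0.018, 0.598, -0.1],
  ],
  delta_rot=[
    [0, 0, 0],
    [0, 0, 0],
    [0, 0, 0],
    [0, 0, 0],
    [0, 0, 0],
    [0, 0, 0],
    [0, 0, 0],
  ],
)

```text
time_s: 1.85
tcp_pos: [0.4087, -0.0508, 0.1506]
eef_rot: [180.0, -0.0, -105.8]
contact_force: [-0.3, 0.3, 0.2]
gripper_width: 0.0263
gripper_force: 0.0
```

Run:
```python
from h import *
s=r.get_state();c=cap('wrist','w1');print(s['tcp_pos'],s['eef_rot'],np.array(c['mount']).round(3))
```

```text
[ 0.40873759 -0.05076085  0.15058282] [ 1.79980617e+02 -2.37621251e-02 -1.05834624e+02] [[ 0.001 -0.965 -0.263  0.071]
 [ 1.     0.001 -0.     0.   ]
 [ 0.    -0.263  0.965 -0.139]
 [ 0.     0.     0.     1.   ]]
```

View pics/w1.png

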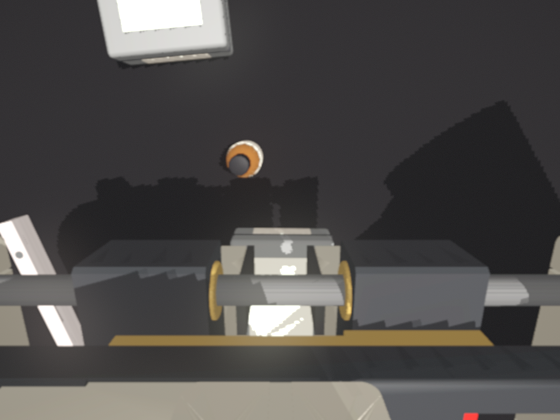

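The wrist view shows the oil bottle at (244,160), the short box at (168,30) at the top, and the long box under the fingers around (285,290). I'll check the oil clearance numerically.

```bash
cat >> h.py <<'E'
from scipy.spatial.transform import Rotation as Ro
def wcam(c,pos,rot):
    T=np.eye(4);T[:3,:3]=Ro.from_euler('xyz',rot,degrees=True).as_matrix();T[:3,3]=pos
    I=np.linalg.inv(T@np.array(c['mount']));return dict(c,R=I[:3,:3],t=I[:3,3])
E
python3 - <<'E'
from h import *
c=wcam(load('w1'),[.40874,-.05076,.1506],[180,0,-105.83])
print(toplane(c,[(238,165)],.065),toplane(c,[(245,158)],.04))
E
```

```text
[[ 0.42441904 -0.0985932   0.065     ]] [[ 0.42175084 -0.09985994  0.04      ]]
```

>>> arm_command(
  travel=[
    [0, 0, -0.05],
    [0, 0, -0.1],
    [0, 0, -0.15],
    [0, 0, -0.19],
    [0, 0, -0.22],
    [0, 0, -0.242],
    [0, 0, -0.242],
  ],
  delta_rot=[
    [0, 0, 0],
    [0, 0, 0],
    [0, 0, 0],
    [0, 0, 0],
    [0, 0, 0],
    [0, 0, 0],
    [0, 0, 0],
  ],
)

```text
time_s: 2.78
tcp_pos: [0.4085, -0.052, 0.0292]
eef_rot: [179.9, -0.0, -106.0]
contact_force: [0.5, 0.0, 0.1]
gripper_width: 0.026
gripper_force: 0.0
```

>>> arm_command(
  travel=[
    [0.0032, 0.011, 0],
    [0.0063, 0.022, 0],
    [0.0095, 0.033, 0],
    [0.0126, 0.044, 0],
    [0.0158, 0.055, 0],
    [0.019, 0.066, 0],
    [0.022, 0.077, 0],
    [0.025, 0.088, 0],
    [0.0284, 0.1, 0],
    [0.0316, 0.111, 0],
    [0.0347, 0.122, 0],
    [0.038, 0.133, 0],
    [0.041, 0.144, 0],
    [0.044, 0.155, 0],
    [0.0473, 0.166, 0],
    [0.0505, 0.177, 0],
    [0.0536, 0.188, 0],
    [0.057, 0.199, 0],
    [0.06, 0.21, 0],
    [0.063, 0.221, 0],
  ],
  delta_rot=[
    [0, 0, 0],
    [0, 0, 0],
    [0, 0, 0],
    [0, 0, 0],
    [0, 0, 0],
    [0, 0, 0],
    [0, 0, 0],
    [0, 0, 0],
    [0, 0, 0],
    [0, 0, 0],
    [0, 0, 0],
    [0, 0, 0],
    [0, 0, 0],
    [0, 0, 0],
    [0, 0, 0],
    [0, 0, 0],
    [0, 0, 0],
    [0, 0, 0],
    [0, 0, 0],
    [0, 0, 0],
  ],
)

```text
time_s: 5.28
tcp_pos: [0.4394, 0.0592, 0.0297]
eef_rot: [179.9, -0.1, -105.9]
contact_force: [-1.3, -5.9, 5.1]
gripper_width: 0.0261
gripper_force: 2.8
```

>>> arm_command(
  travel=[
    [-0.005, -0.019, 0],
    [-0.011, -0.038, 0],
    [-0.011, -0.038, 0.05],
    [-0.011, -0.038, 0.13],
    [-0.011, -0.038, 0.24],
    [-0.011, -0.038, 0.34],
    [-0.08, -0.05, 0.34],
    [-0.08, -0.05, 0.34],
  ],
  delta_rot=[
    [0, 0, 0],
    [0, 0, 0],
    [0, 0, 0],
    [0, 0, 0],
    [0, 0, 0],
    [0, 0, 0],
    [0, 0, 0],
    [0, 0, 0],
  ],
  grip=1.0,
)

```text
time_s: 6.28
tcp_pos: [0.3984, 0.0335, 0.2]
eef_rot: [-180.0, 0.1, -106.0]
contact_force: [1.1, 0.2, 0.2]
gripper_width: 0.0871
gripper_force: 0.0
```

Run:
```python
from h import *
c=cap('top','t1'); print(r.get_state()['tcp_pos'])
a=cv2.imread('pics/t1.png')[165:305,165:325]; cv2.imwrite('pics/t1c.png',cv2.resize(a,None,fx=4,fy=4,interpolation=cv2.INTER_CUBIC))
```

```text
[0.39947656 0.03391166 0.1998742 ]
```

View pics/t1c.png

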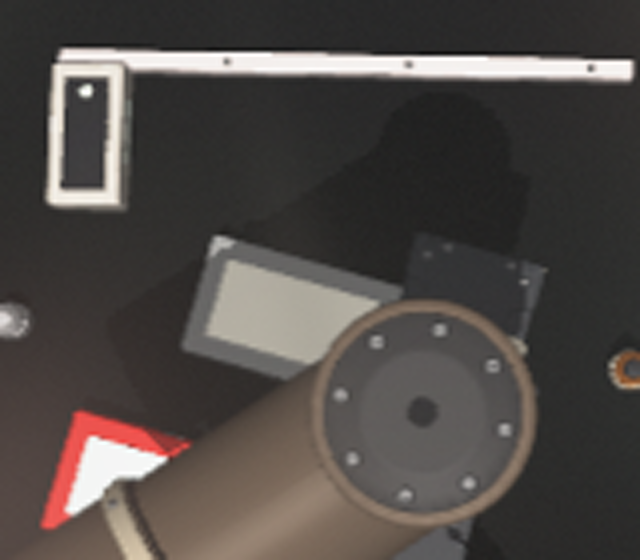

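The long box's left lid corners are at (214,237) and (183,349) in the crop. The nearby red box's top edge runs from (78,412) to (188,442), and the arm hides the rest.

Run:
```python
from h import *
b=load('t1');T=lambda p:np.array([165,165])+(np.array(p)+.5)/4-.5
P=toplane(b,T([(214,237),(183,349),(395,287),(78,412),(188,442)]),.035);print(P.round(4))
e=P[0]-P[2];print(np.degrees(np.arctan2(-e[0],e[1])));e=P[0]-P[1];print(np.degrees(np.arctan2(e[1],e[0])))
m=(P[0]+P[1])/2;y=np.radians(-15.5);d=np.array([-np.sin(y),np.cos(y)]);n=np.array([np.cos(y),np.sin(y)])
c=m[:2]-.07*d;print('c',c,'side mid',c-.0425*n,'tcp',c-.0425*n-.0095*n-.013*n)
```

```text
[[0.5169 0.1936 0.035 ]
 [0.4387 0.2142 0.035 ]
 [0.4819 0.0666 0.035 ]
 [0.395  0.2867 0.035 ]
 [0.3744 0.2098 0.035 ]]
-15.405014102985614
-14.741051937539174
c [0.4590887  0.13648555] side mid [0.41813441 0.14784318] tcp [0.39645272 0.15385604]
```

>>> arm_command(
  travel=[
    [0, 0.04, 0],
    [0, 0.08, 0],
    [0, 0.12, 0],
    [0, 0.16, 0],
    [0, 0.2, 0],
    [0, 0.236, 0],
    [0, 0.236, 0],
    [0, 0.236, 0],
    [0, 0.236, 0],
    [0, 0.236, 0],
    [0, 0.236, -0.1],
    [0, 0.236, -0.1],
  ],
  delta_rot=[
    [0, 0, 0.11],
    [0, 0, 0.22],
    [0, 0, 0.33],
    [0, 0, 0.44],
    [0, 0, 0.55],
    [0, 0, 0.66],
    [0, 0, 0.77],
    [0, 0, 0.88],
    [0, 0, 0.99],
    [0, 0, 1],
    [0, 0, 1],
    [0, 0, 1],
  ],
)

```text
time_s: 7.82
tcp_pos: [0.3985, 0.1507, 0.147]
eef_rot: [179.7, 0.2, -16.2]
contact_force: [-1.2, 0.2, 0.6]
gripper_width: 0.0879
gripper_force: 0.0
```

>>> arm_command(
  travel=[
    [0, 0, -0.06],
    [0, 0, -0.12],
    [0, 0, -0.17],
    [0, 0, -0.21],
    [0, 0, -0.24],
    [0, 0, -0.24],
  ],
  delta_rot=[
    [0, 0, 0],
    [0, 0, 0],
    [0, 0, 0],
    [0, 0, 0],
    [0, 0, 0],
    [0, 0, 0],
  ],
)

```text
time_s: 8.57
tcp_pos: [0.4007, 0.1526, 0.0298]
eef_rot: [179.9, 0.0, -16.0]
contact_force: [0.5, 0.4, 1.0]
gripper_width: 0.0877
gripper_force: 0.0
```

>>> arm_command(
  travel=[
    [0.011, 0, 0],
    [0.022, 0, 0],
    [0.033, 0, 0],
    [0.044, 0.002, 0],
    [0.055, 0.004, 0],
    [0.066, 0.007, 0],
    [0.077, 0.01, 0],
    [0.088, 0.012, 0],
    [0.099, 0.015, 0],
    [0.11, 0.018, 0],
    [0.121, 0.02, 0],
    [0.132, 0.023, 0],
    [0.143, 0.025, 0],
    [0.154, 0.028, 0],
    [0.165, 0.03, 0],
    [0.176, 0.032, 0],
    [0.187, 0.034, 0],
    [0.198, 0.036, 0],
    [0.209, 0.038, 0],
    [0.22, 0.04, 0],
  ],
  delta_rot=[
    [0, 0, 0],
    [0, 0, 0],
    [0, 0, 0],
    [0, 0, 0.01],
    [0, 0, 0.02],
    [0, 0, 0.03],
    [0, 0, 0.04],
    [0, 0, 0.05],
    [0, 0, 0.06],
    [0, 0, 0.07],
    [0, 0, 0.08],
    [0, 0, 0.09],
    [0, 0, 0.1],
    [0, 0, 0.11],
    [0, 0, 0.12],
    [0, 0, 0.13],
    [0, 0, 0.14],
    [0, 0, 0.15],
    [0, 0, 0.16],
    [0, 0, 0.165],
  ],
)

```text
time_s: 11.08
tcp_pos: [0.5106, 0.1726, 0.0296]
eef_rot: [-180.0, 0.0, -1.1]
contact_force: [-2.5, 0.5, 0.5]
gripper_width: 0.0875
gripper_force: 1.4
```

>>> arm_command(
  travel=[
    [0.01, 0, 0],
    [0.02, 0, 0],
    [0.03, 0, 0],
    [0.036, 0, 0],
    [0.042, 0, 0],
    [0.048, 0, 0],
    [0.052, 0, 0],
    [0.056, 0, 0],
    [0.056, 0, 0],
  ],
  delta_rot=[
    [0, 0, 0],
    [0, 0, 0],
    [0, 0, 0],
    [0, 0, 0],
    [0, 0, 0],
    [0, 0, 0],
    [0, 0, 0],
    [0, 0, 0],
    [0, 0, 0],
  ],
)

```text
time_s: 12.2
tcp_pos: [0.5386, 0.1725, 0.0296]
eef_rot: [-180.0, -0.0, -1.1]
contact_force: [-1.6, -0.4, -1.0]
gripper_width: 0.0878
gripper_force: 0.5
```

>>> arm_command(
  travel=[
    [0.002, 0, 0],
    [0.004, 0, 0],
    [0.006, 0, 0],
    [0.006, 0, 0],
  ],
  delta_rot=[
    [0, 0, 0],
    [0, 0, 0],
    [0, 0, 0],
    [0, 0, 0],
  ],
)

```text
time_s: 12.7
tcp_pos: [0.5406, 0.1724, 0.0296]
eef_rot: [180.0, 0.1, -1.1]
contact_force: [-7.4, 1.3, 3.6]
gripper_width: 0.0875
gripper_force: 3.3
```

>>> arm_command(
  travel=[
    [0.001, 0, 0],
    [0.002, 0, 0],
    [0.003, 0, 0],
    [0.003, 0, 0],
  ],
  delta_rot=[
    [0, 0, 0],
    [0, 0, 0],
    [0, 0, 0],
    [0, 0, 0],
  ],
)

```text
time_s: 13.2
tcp_pos: [0.5407, 0.1724, 0.0296]
eef_rot: [180.0, 0.2, -1.1]
contact_force: [-13.5, 4.4, 9.0]
gripper_width: 0.0873
gripper_force: 7.0
```

>>> arm_command(
  travel=[
    [-0.02, 0, 0],
    [-0.05, 0, 0],
    [-0.06, 0, 0.06],
    [-0.06, 0, 0.16],
    [-0.06, 0, 0.26],
    [-0.06, 0, 0.34],
    [-0.02, -0.08, 0.34],
    [0.02, -0.16, 0.34],
    [0.06, -0.24, 0.34],
    [0.09, -0.305, 0.34],
    [0.09, -0.305, 0.34],
    [0.09, -0.305, 0.34],
    [0.09, -0.305, 0.34],
    [0.09, -0.305, 0.34],
  ],
  delta_rot=[
    [0, 0, 0],
    [0, 0, 0],
    [0, 0, 0],
    [0, 0, 0],
    [0, 0, -0.1],
    [0, 0, -0.2],
    [0, 0, -0.31],
    [0, 0, -0.42],
    [0, 0, -0.53],
    [0, 0, -0.64],
    [0, 0, -0.75],
    [0, 0, -0.86],
    [0, 0, -0.97],
    [0, 0, -1],
  ],
)

```text
time_s: 14.95
tcp_pos: [0.5874, 0.02, 0.1995]
eef_rot: [-180.0, 0.0, -91.3]
contact_force: [-0.0, 0.6, -0.4]
gripper_width: 0.0876
gripper_force: 0.0
```

Run:
```python
from h import *
c=cap('top','t2'); s=r.get_state();print(s['tcp_pos'],s['eef_rot'])
a=cv2.imread('pics/t2.png')[165:265,160:320]; cv2.imwrite('pics/t2c.png',cv2.resize(a,None,fx=5,fy=5,interpolation=cv2.INTER_CUBIC))
```

```text
[0.5873672  0.02003812 0.19948893] [-1.79972153e+02  2.95052942e-03 -9.13330374e+01]
```

View pics/t2c.png

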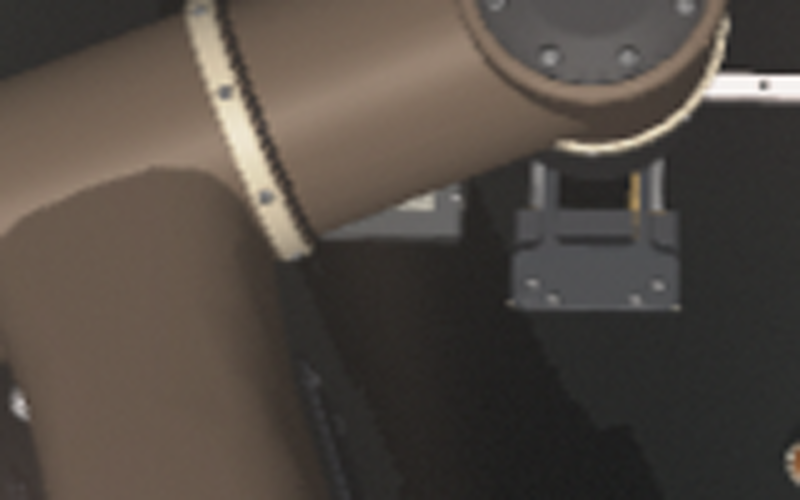

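The box's near right lid corner is at (462,240) in the crop, so y ≈ 0.099. The right end is clear for the end push, which needs about 19 mm.

>>> arm_command(
  travel=[
    [0, 0, -0.08],
    [0, 0, -0.16],
    [0, 0, -0.24],
    [0, 0, -0.29],
    [0, 0, -0.32],
    [0, 0, -0.34],
    [0, 0, -0.34],
  ],
  delta_rot=[
    [0, 0, 0],
    [0, 0, 0],
    [0, 0, 0],
    [0, 0, 0],
    [0, 0, 0],
    [0, 0, 0],
    [0, 0, 0],
  ],
  grip=0.2,
)

```text
time_s: 15.88
tcp_pos: [0.5877, 0.02, 0.0295]
eef_rot: [180.0, -0.0, -91.1]
contact_force: [0.3, -0.6, 0.1]
gripper_width: 0.0231
gripper_force: 0.0
```

>>> arm_command(
  travel=[
    [0, 0.03, 0],
    [0.001, 0.06, 0],
    [0.001, 0.09, 0],
    [0.002, 0.11, 0],
    [0.002, 0.12, 0],
    [0.002, 0.13, 0],
    [0.002, 0.136, 0],
    [0.002, 0.142, 0],
    [0.003, 0.148, 0],
    [0.003, 0.154, 0],
    [0.003, 0.158, 0],
    [0.003, 0.162, 0],
    [0.003, 0.166, 0],
    [0.003, 0.168, 0],
    [0.003, 0.17, 0],
    [0.003, 0.17, 0],
  ],
  delta_rot=[
    [0, 0, 0],
    [0, 0, 0],
    [0, 0, 0],
    [0, 0, 0],
    [0, 0, 0],
    [0, 0, 0],
    [0, 0, 0],
    [0, 0, 0],
    [0, 0, 0],
    [0, 0, 0],
    [0, 0, 0],
    [0, 0, 0],
    [0, 0, 0],
    [0, 0, 0],
    [0, 0, 0],
    [0, 0, 0],
  ],
)

```text
time_s: 17.88
tcp_pos: [0.589, 0.105, 0.0295]
eef_rot: [180.0, -0.0, -91.1]
contact_force: [-1.8, -3.5, 2.1]
gripper_width: 0.0176
gripper_force: 2.0
```

>>> arm_command(
  travel=[
    [0, 0.002, 0],
    [0, 0.004, 0],
    [0, 0.006, 0],
    [0, 0.006, 0],
  ],
  delta_rot=[
    [0, 0, 0],
    [0, 0, 0],
    [0, 0, 0],
    [0, 0, 0],
  ],
)

```text
time_s: 18.38
tcp_pos: [0.5891, 0.108, 0.0295]
eef_rot: [180.0, -0.0, -91.1]
contact_force: [-2.1, -5.5, 1.2]
gripper_width: 0.0169
gripper_force: 2.1
```

>>> arm_command(
  travel=[
    [0, 0.001, 0],
    [0, 0.002, 0],
    [0, 0.003, 0],
    [0, 0.003, 0],
  ],
  delta_rot=[
    [0, 0, 0],
    [0, 0, 0],
    [0, 0, 0],
    [0, 0, 0],
  ],
)

```text
time_s: 18.88
tcp_pos: [0.589, 0.1081, 0.0295]
eef_rot: [179.9, -0.1, -91.1]
contact_force: [-0.8, -11.1, 2.8]
gripper_width: 0.0176
gripper_force: 5.6
```

>>> arm_command(
  travel=[
    [0, -0.03, 0],
    [0, -0.08, 0],
    [0, -0.08, 0.06],
    [0, -0.08, 0.16],
    [0, -0.08, 0.26],
    [0, -0.08, 0.34],
    [-0.06, 0, 0.34],
    [-0.12, 0.08, 0.34],
    [-0.16, 0.153, 0.34],
    [-0.16, 0.153, 0.34],
    [-0.16, 0.153, 0.34],
    [-0.16, 0.153, 0.34],
    [-0.16, 0.153, 0.34],
    [-0.16, 0.153, 0.34],
    [-0.16, 0.153, 0.34],
  ],
  delta_rot=[
    [0, 0, 0],
    [0, 0, 0],
    [0, 0, 0],
    [0, 0, 0],
    [0, 0, 0.1],
    [0, 0, 0.2],
    [0, 0, 0.31],
    [0, 0, 0.42],
    [0, 0, 0.53],
    [0, 0, 0.64],
    [0, 0, 0.75],
    [0, 0, 0.86],
    [0, 0, 0.97],
    [0, 0, 1],
    [0, 0, 1],
  ],
  grip=0.6,
)

```text
time_s: 20.75
tcp_pos: [0.5097, 0.1864, 0.1998]
eef_rot: [-179.9, -0.1, -1.1]
contact_force: [0.2, -1.4, -0.5]
gripper_width: 0.053
gripper_force: 0.0
```

>>> arm_command(
  travel=[
    [0, 0, -0.08],
    [0, 0, -0.16],
    [0, 0, -0.24],
    [0, 0, -0.29],
    [0, 0, -0.32],
    [0, 0, -0.34],
    [0.02, 0, -0.34],
    [0.04, 0, -0.34],
    [0.048, 0, -0.34],
    [0.052, 0, -0.34],
    [0.055, 0, -0.34],
    [0.058, 0, -0.34],
    [0.06, 0, -0.34],
    [0.062, 0, -0.34],
    [0.062, 0, -0.34],
  ],
  delta_rot=[
    [0, 0, 0],
    [0, 0, 0],
    [0, 0, 0],
    [0, 0, 0],
    [0, 0, 0],
    [0, 0, 0],
    [0, 0, 0],
    [0, 0, 0],
    [0, 0, 0],
    [0, 0, 0],
    [0, 0, 0],
    [0, 0, 0],
    [0, 0, 0],
    [0, 0, 0],
    [0, 0, 0],
  ],
)

```text
time_s: 22.62
tcp_pos: [0.5403, 0.186, 0.0296]
eef_rot: [-180.0, -0.0, -1.1]
contact_force: [0.7, -0.8, 0.9]
gripper_width: 0.0527
gripper_force: 0.0
```

>>> arm_command(
  travel=[
    [0.001, 0, 0],
    [0.002, 0, 0],
    [0.003, 0, 0],
    [0.004, 0, 0],
    [0.004, 0, 0],
  ],
  delta_rot=[
    [0, 0, 0],
    [0, 0, 0],
    [0, 0, 0],
    [0, 0, 0],
    [0, 0, 0],
  ],
)

```text
time_s: 23.25
tcp_pos: [0.5409, 0.1858, 0.0295]
eef_rot: [180.0, 0.1, -1.1]
contact_force: [-6.7, 2.5, 4.9]
gripper_width: 0.0524
gripper_force: 3.8
```

>>> arm_command(
  travel=[
    [-0.02, 0, 0],
    [-0.06, 0, 0],
    [-0.08, 0, 0.06],
    [-0.08, 0, 0.16],
    [-0.08, 0, 0.28],
    [-0.08, 0, 0.36],
    [-0.08, -0.12, 0.36],
    [-0.08, -0.24, 0.36],
    [-0.08, -0.36, 0.36],
    [-0.1, -0.48, 0.36],
    [-0.12, -0.6, 0.36],
    [-0.14, -0.72, 0.36],
    [-0.16, -0.84, 0.36],
    [-0.18, -0.96, 0.36],
    [-0.18, -0.96, 0.36],
  ],
  delta_rot=[
    [0, 0, 0],
    [0, 0, 0],
    [0, 0, 0],
    [0, 0, 0],
    [0, 0, 0],
    [0, 0, 0],
    [0, 0, 0],
    [0, 0, 0],
    [0, 0, 0],
    [0, 0, 0],
    [0, 0, 0],
    [0, 0, 0],
    [0, 0, 0],
    [0, 0, 0],
    [0, 0, 0],
  ],
)

```text
time_s: 25.12
tcp_pos: [0.4507, -0.2974, 0.2091]
eef_rot: [180.0, 0.0, -1.4]
contact_force: [-0.9, -0.5, -0.5]
gripper_width: 0.0529
gripper_force: 0.0
```

Run:
```python
from h import *
c=cap('top','t3');cap('scene','s3'); s=r.get_state();print(s['tcp_pos'])
a=cv2.imread('pics/t3.png')[165:285,165:325]; a=cv2.resize(a,None,fx=5,fy=5,interpolation=cv2.INTER_CUBIC)
cv2.imwrite('pics/t3c.png',a)
```

```text
[ 0.45157531 -0.29458734  0.20920557]
```

View pics/t3c.png

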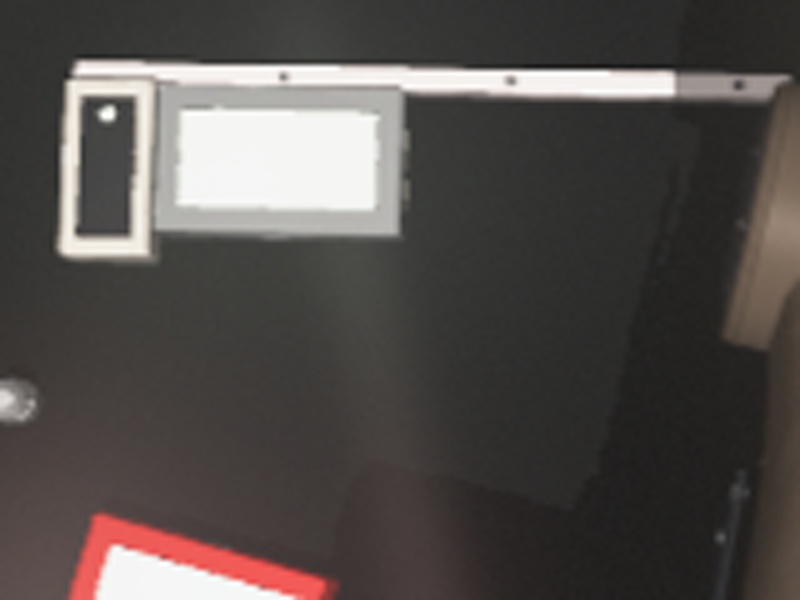

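The crop shows the box flush in the corner, with its lid from (157,88) to (402,237). Its long side is on the rail and its end is on the reader. The red box and objective haven't moved, and the arm is clear.

Run:
```python
from h import *
a,b=cv2.imread('pics/s0.png').astype(int),cv2.imread('pics/s3.png').astype(int)
for n,(u,v) in dict(oil=(267,178),short=(222,178),red=(383,176),obj=(418,213)).items():print(n,abs(a-b)[v-14:v+14,u-14:u+14].mean().round(1))
print(close_job())
```

```text
oil 7.5
short 4.8
red 1.1
obj 6.6
the job is handed in; nothing more can be done
None
```

The long box is pushed into the fence corner, its long side against the rail and its end against the label reader; both stops were felt as contact and the final top view shows it flush. The arm is clear, I saw no sign that anything else moved, and the job was handed in at about 25 s.

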